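# Slide the espresso through between the tins

### The arm

A 6-joint arm with a two-finger parallel gripper is mounted at the origin on a cart in front of the work surface, level with it; the furniture and walls round the work are solid. World frame = base frame: x ahead of the robot, y to its left, z up, the work surface at z = 0. Lengths are in mm, angles in rad, forces in N, time in s.
With the tool pointing down it reaches from about 400 to 925 mm from the base axis. Payload 12.5 kg.
Tool frame: the origin (TCP) lies at the very end of the fingers, on their centre line; the grasp point (between the pads) lies arm.hold_point_z behind it (arm.hold_point_z is the distance from the TCP to the grasp point, in mm); z points along the fingers, y is the line along which they close (so a half turn about z gives the same grasp; the last joint's range is limited). The gripper opens to 95 mm and grips with 3 to 60 N. Pads are 20 mm wide; open, the fingers measure 119 mm over their backs; the gripper's body (75 mm by 180 mm) begins 59 mm behind the grasp point.
Start: joints at [-1.377, 0.491, 1.559, -0, 1.092, -0.106], TCP at [184.604, -597.133, 214.661] pointing down, gripper open.
Joint ranges: [-3.1, 3.1], [-0.84, 2.19], [0.05, 2.79], [-1.13, 4.28], [0.06, 2.93], [-2.69, 2.69]. Speed limits (rad/s): [2.22, 2.22, 2.79, 3.14, 3.14, 3.14].

### API

Orientations are given as a unit quaternion [x, y, z, w].
In Python, from bench import arm, grab_frame, ticket, finder gives the robot as it stands.
- The arm moves only by the tool arm_command, never from a script. Its argument "increments" is a list of rows, each a list of 3 entries, a list of its own where there are three numbers: the opening in per cent of the stroke, from 0 (shut) to 100 (fully open), then the shift along the tool's x, y, z in mm, then the turn about the tool's z in rad. A call has exactly 8 rows; each row shifts and turns the commanded pose from where the row before left it, along the tool's axes as they then stand; what a row does not reach is not made up. A row lasts 1/12 s, in which the tool goes at most 41.7 mm and 7.16 degrees, less where a joint would pass 70% of its speed; a pose out of reach is approached as far as the arm can. A call with a gripper value outside its range is refused whole. The fingers move at their own pace and stop on an object; "force" is the grip in N (left out, the last holds). Time passes only in rows, so rows that do not move let the fingers close, or fill a call up. It gives the time, the measured TCP pose, the force, the opening and the grip force at its end, in the units of the state.
- arm.get_state(): the state, without advancing time (a new reading comes with each control period).
- grab_frame(name): name is "side" or "top"; returns a dict with "img" (384x512x3 uint8, red, green, blue), "range_z" (384x512 float32, mm along the optical axis (not along the pixel's ray), 0 where there is no reading), "fx", "fy", "cx", "cy" (pixels), "rvec" (rotation vector, rad) and "tvec" (3), from world to camera coordinates, as OpenCV has them. Camera axes: x right, y down, z forward; pixel columns grow to the right and rows downward; lengths in mm; the calibration is good to about 2 mm. A picture is of the moment at which its call begins.
- ticket.hand_in(): hands the job in; it is judged then, once.
Trained networks look in a picture, given as the dict that the camera call returned (one of the last four; its "shot" number tells which), for a name from the list of things; names that differ only in an ending like _2 or _b are one class to them, and where a whole thing is asked for, a point or a joint stands for the part that bears it (a point fixed in the world has none). Each returns a list of dicts, best first, with "conf" (0 to 1); they miss things now and then, are a little off and sometimes report something else, mostly with a low value. They report only what shows in the picture. A call takes as long as a camera call. They do not tell look-alikes from the thing itself.
- finder.recognise(label, picture): "location" ([column, row] in pixels, amid what is visible of it).
- finder.trace(label, picture): "region" (384x512 bool, what is visible of it) and "location" ([column, row] in pixels, amid what is visible of it).
- finder.mark_of(label, picture): "location" ([column, row] in pixels: a listed point, or the origin of a listed thing).
The state is a dict: "clock": time; "joint_pos": joint angles; "qd": joint speeds; "effort": joint torques, N m; "eef_pos": TCP position; "tcp_rot": TCP orientation; "ft_force": force on the tool from outside, world axes, zero at the start; "ft_torque": the same for the moment, N m; "finger_gap": finger opening in mm; "gripper_force": force on a finger pad.
Only numpy, scipy, OpenCV 4.12 (cv2) and the standard library are available. Lean on these libraries where they do the work, as an engineer would, in place of code of your own. Each camera call takes 0.05 s, during which the arm holds its last target. There are 200 camera calls.

### The job

Push the saucer, with the espresso cup standing on it, along the worktop through the narrow gap between the two low tins, to the robot's left, until the whole saucer is out on the far side and clear of both tins; leave it there, in line with the gap and no more than about 8 cm beyond the tins. Push only the saucer, slowly, with the fingers: do not lift or tip it, do not touch the cup, which must stay standing in the saucer, and do not shove hard against the tins (a light brush is all right). Leave the other things on the worktop alone.

Things in the scene. Friction and masses are not known exactly. Their poses are not given: they have to be found in the camera images.
- gap (a point): middle of the gap between the two tins, on the worktop (z = 0). x axis: from the near tin to the far tin (roughly away from the robot, turned up to about 12 degrees); y axis: the way through, +y being the way the saucer must go (roughly the robot's left); z up. The tins' centres lie at x = +100 and -100 mm in this frame; the free gap is 124 mm wide.
- tin_far: low round preserve tin with a coloured paper label, 76 mm diameter, 58 mm high, the one farther from the robot; it does not budge. Origin: centre of its underside; axes parallel to those of the gap.
- tin_near: an identical low tin, 76 mm diameter, 58 mm high, the one nearer the robot; it does not budge. Origin: centre of its underside.
- saucer: round white saucer with a thin red band, loose, 115 to 118 mm across the rim (3 to 5 mm of play each side in the gap), 18 mm high, about 0.1 kg. Foot: disc 60 mm across, 8 mm high; the rim overhangs it at 12 to 18 mm above the worktop. Origin: centre of its underside. It slides easily; it starts 15 to 21 cm before the gap (negative y of the gap) and up to 3 cm off the middle line.
- cup: small espresso cup with a coloured band, 65 mm across, 49 mm high, loose in the well of the saucer (foot 8 mm above the worktop, top 57 mm), about 0.12 kg. Origin: at the underside, 13 mm from the bowl's axis towards the handle; the handle points along the cup's -y axis, to 46 mm from the origin, over the saucer's rim, and at first roughly in the direction of travel.
- cup_middle (a point): middle of the cup's underside (on the axis of its bowl).
- lemon: yellow lemon, 71x53x51 mm, loose, a bystander. Origin: its underside.
- garlic: garlic bulb, 60 mm, loose, a bystander. Origin: its underside.
- peeler: vegetable peeler with a yellow handle, 170x25x18 mm, lying near the front edge, loose, a bystander. Origin: middle of its underside.
- dish: small cream dish, 44 mm across, 20 mm high, loose, a bystander. Origin: centre of its underside.
- candle: small candle in a glass with a lid, 46 mm across, 72 mm high, loose, a bystander. Origin: centre of its underside.
Not all that is in view belongs to the job. Leave any red look-alike of the tin_far alone.

How it is judged (in metres and radians):
On the way:
1. the saucer, cup and all, is in the gap between the tins (y of saucer in the frame of gap between -0.03 and 0.03 m and x of saucer in the frame of gap between -0.012 and 0.012 m), for 0.05 s.
At the end, for the whole second after the job is handed in: The saucer lies flat and at rest, its centre 95 to 180 mm past the line through the tins' centres (wholly clear of the tins, by at most 85 mm) and within 35 mm of the gap's middle line; the cup stands upright in it, its middle within 20 mm of the saucer's (y of saucer in the frame of gap between 0.095 and 0.18 m and x of saucer in the frame of gap between -0.035 and 0.035 m and height (world z) of saucer below 0.005 m and angle between saucer's own z axis and vertical below 0.1 rad and linear speed of each of saucer, cup below 0.02 m/s and horizontal distance between cup_middle and saucer below 0.02 m and angle between cup's own z axis and vertical below 0.15 rad); the robot touches nothing.
It fails at once if the saucer is lifted (over 10 mm) or tipped (over 0.2 rad), or the cup lifted (over 17 mm) or tipped (over 0.35 rad) (height (world z) of saucer above 0.01 m or angle between saucer's own z axis and vertical above 0.2 rad or height (world z) of cup above 0.025 m or angle between cup's own z axis and vertical above 0.35 rad).
It fails at once if the robot touches the cup (over 1 N) (contact force between any of the arm, the fingers and cup above 1 N).
It fails at once if the saucer is flung (over 0.4 m/s) (linear speed of saucer above 0.4 m/s).
It fails at once if a tin is shoved hard (over 15 N) by the saucer, the cup or the robot (contact force between any of saucer, cup, the fingers, the arm and tin_far above 15 N or contact force between any of saucer, cup, the fingers, the arm and tin_near above 15 N).
It fails at once if a bystander (lemon, garlic, peeler, dish, candle) is moved more than 30 mm (distance of any of lemon, garlic, peeler, dish, candle from where it was at the start of the episode above 0.03 m).
It also fails if it takes over 48 s, if anything falls off the work surface, if the arm or the gripper's body presses on something with over 40 N, if the wrist force passes 120 N, or if a joint passes its speed limit or range.

## Working session

There is one attempt and no reset: what is moved stays moved. The work goes in short steps, Python scripts to look and compute and a tool call to move; the robot and the scene stay as the last step left them, time stands still between calls to the robot, and variables do not carry over. Pictures are saved under pics/ and viewed, at most 10 in all, crops included, and the job is handed in when it is done.

Besides the shell and the picture viewer there is one more tool, called after "Call:" by a JSON object that holds its "op" and its "data". arm_command: Moves the arm, as the interface text tells. Its arguments: {"type":"object","properties":{"increments":{"type":"array"},"force":{"type":"number"}},"required":["increments"]}

```bash
ls; mkdir -p pics
cat > h.py <<'E'
import numpy as np, cv2
from bench import arm, grab_frame, ticket, finder
def cam(f):
    R=cv2.Rodrigues(np.array(f["rvec"],float))[0]; t=np.array(f["tvec"],float).ravel(); return R,t
def ray_z(f,px,z):
    R,t=cam(f); d=R.T@np.array([(px[0]-f["cx"])/f["fx"],(px[1]-f["cy"])/f["fy"],1.]); c=-R.T@t
    return c+d*(z-c[2])/d[2]
def cloud(f,m=None):
    R,t=cam(f); z=f["range_z"]; v,u=np.nonzero((z>0)&(m if m is not None else True))
    Z=z[v,u]; P=np.c_[(u-f["cx"])/f["fx"]*Z,(v-f["cy"])/f["fy"]*Z,Z]
    return (P-t)@R
def circ(P):
    x,y=P[:,0],P[:,1]; s=np.linalg.lstsq(np.c_[2*x,2*y,np.ones(len(x))],x*x+y*y,rcond=None)[0]
    return s[0],s[1],np.sqrt(s[2]+s[0]**2+s[1]**2)
E
python3 - <<'E'
from h import *
s=arm.get_state(); print({k:np.round(s[k],3) for k in("eef_pos","tcp_rot","clock","finger_gap")}, arm.hold_point_z)
for n in("top","side"):
    f=grab_frame(n); cv2.imwrite(f"pics/{n}0.png",f["img"][:,:,::-1])
    R,t=cam(f); print(n,"cam at",-R.T@t)
    for l in("tin_far","tin_near","saucer","cup","lemon","garlic","peeler","dish","candle"):
        for r in finder.trace(l,f)[:3]:
            m=r["region"]; P=cloud(f,m); 
            if len(P)<5: continue
            print(l,round(r["conf"],2),np.round(r["location"]),"med",np.round(np.median(P,0)),"min",np.round(np.percentile(P,2,axis=0)),"max",np.round(np.percentile(P,98,axis=0)))
    for l in ("gap","cup_middle","cup","saucer"):
        for r in finder.mark_of(l,f)[:2]:
            print("mark",l,round(r["conf"],2),np.round(r["location"]),np.round(ray_z(f,r["location"],8 if l[0]=='c' else 0)))
E
```

```text
pics
{'eef_pos': array([ 184.58 , -596.881,  214.08 ]), 'tcp_rot': array([ 0.989,  0.149, -0.   , -0.001]), 'clock': np.float64(0.0), 'finger_gap': np.float64(95.459)} 18.8
top cam at [ 320.97419591   56.66328343 1557.87137757]
tin_far 0.86 [360. 210.] med [ 540. -285.   57.] min [ 504. -322.   14.] max [ 576. -253.   64.]
tin_far 0.84 [234. 174.] med [659. 116.  57.] min [627.  84.  20.] max [696. 149.  65.]
tin_near 0.64 [238. 232.] med [462. 114.  57.] min [428.  79.   1.] max [500. 147.  64.]
saucer 0.63 [288. 220.] med [533. -64.  15.] min [ 493. -112.    6.] max [599. -12.  24.]
cup 0.92 [289. 207.] med [549. -62.  28.] min [516. -92.   7.] max [573. -19.  63.]
lemon 0.7 [153. 198.] med [577. 390.  45.] min [556. 365.  28.] max [603. 420.  56.]
garlic 0.64 [152. 221.] med [515. 396.  39.] min [492. 373.   5.] max [543. 422.  56.]
peeler 0.7 [197. 248.] med [411. 252.  15.] min [398. 191.   1.] max [421. 344.  23.]
dish 0.5 [296. 150.] med [743. -77.  11.] min [720. -94.   3.] max [760. -57.  25.]
candle 0.51 [192. 161.] med [693. 255.  71.] min [676. 235.   3.] max [719. 283.  
[... 615 characters left out ...]
r 0.45 [241. 239.] med [544. -48.  38.] min [514. -93.   7.] max [574. -19.  56.]
cup 0.74 [240. 237.] med [546. -46.  39.] min [517. -93.  14.] max [574. -15.  56.]
lemon 0.62 [272. 138.] med [584. 377.  37.] min [560. 362.  13.] max [607. 404.  50.]
garlic 0.69 [258. 141.] med [522. 384.  32.] min [497. 372.   9.] max [545. 402.  47.]
peeler 0.69 [242. 238.] med [545. -46.  39.] min [515. -93.  12.] max [574. -12.  56.]
peeler 0.64 [212. 167.] med [414. 239.  13.] min [401. 188.  -0.] max [423. 336.  17.]
mark cup_middle 0.86 [243. 248.] [549. -58.   8.]
mark cup_middle 0.4 [226. 199.] [475. 111.   8.]
mark cup 0.75 [242. 246.] [546. -52.   8.]
mark saucer 0.57 [241. 249.] [544. -56.   0.]
```

```bash
cat > meas.py <<'E'
from h import *
from scipy.optimize import least_squares
def fitc(P,r,x0):
    s=least_squares(lambda p:np.hypot(P[:,0]-p[0],P[:,1]-p[1])-r,x0,loss="soft_l1",f_scale=1.); return s.x,np.std(s.fun)
def edge(f,region,z):
    c=max(cv2.findContours(region.astype(np.uint8),cv2.RETR_EXTERNAL,cv2.CHAIN_APPROX_NONE)[0],key=cv2.contourArea)[:,0]
    return np.array([ray_z(f,p,z) for p in c])
E
python3 - <<'E'
from meas import *
for n in("top","side"):
    f=grab_frame(n); P=cloud(f)
    for nm,c in(("far",(659,116)),("near",(463,114))):
        # top disc of tin: points at z 50..64 -> centre via minEnclosing / mean
        q=P[(np.hypot(P[:,0]-c[0],P[:,1]-c[1])<55)&(P[:,2]>52)&(P[:,2]<66)]
        (cc,r)=cv2.minEnclosingCircle(q[:,:2].astype(np.float32)); print(n,nm,np.round(q.mean(0),1),np.round(cc,1),round(r,1),len(q))
    q=P[(np.hypot(P[:,0]-545,P[:,1]+62)<75)&(P[:,2]>11)&(P[:,2]<24)]
    (cc,r)=cv2.minEnclosingCircle(q[:,:2].astype(np.float32)); print(n,"saucer",np.round(cc,1),round(r,1),len(q))
    q=P[(np.hypot(P[:,0]-545,P[:,1]+62)<75)&(P[:,2]>47)&(P[:,2]<66)]
    (cc,r)=cv2.minEnclosingCircle(q[:,:2].astype(np.float32)); print(n,"cup top",np.round(cc,1),round(r,1),len(q))
a=cv2.imread("pics/top0.png")[130:280,130:400]; b=cv2.imread("pics/side0.png")[120:380,130:400]
b=cv2.resize(b,None,fx=1.4,fy=1.4,interpolation=3);a=cv2.resize(a,None,fx=1.5,fy=1.5,interpolation=3)
o=np.zeros((600,800,3),np.uint8);o[:225,:405]=a;o[:364,410:788]=b; cv2.imwrite("pics/c1.png",o)
E
```

```text
top far [663.6 116.7  57.6] [663.6 117.2] 37.8 384
top near [463.  115.3  57.4] [463.  115.7] 37.4 401
top saucer [547.7 -61.4] 69.1 557
top cup top [550.  -51.7] 44.3 117
side far [652.7 116.2  54.4] [658.6 115.9] 38.1 235
side near [464.1 115.9  54.3] [466.1 117.3] 39.6 364
side saucer [548.2 -63.9] 57.9 439
side cup top [549.2 -51.4] 44.2 215
```

View pics/c1.png

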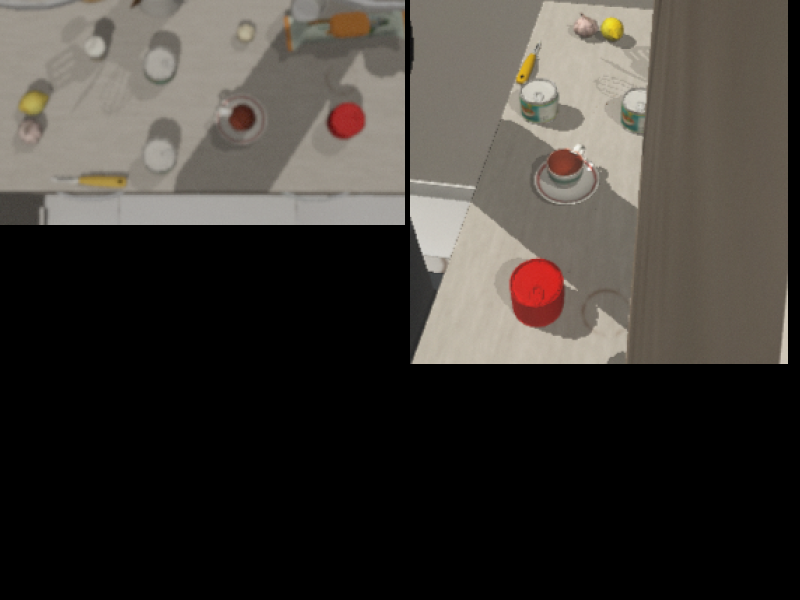

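View pics/side0.png

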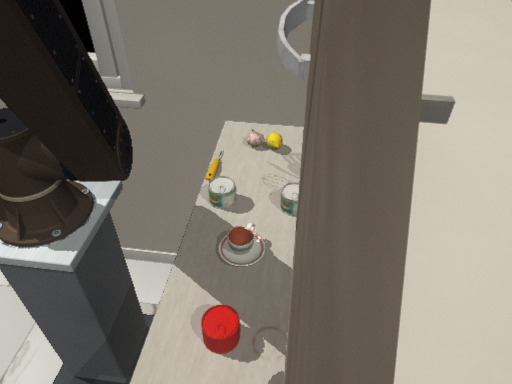

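```bash
cat > plan.py <<'E'
from h import *
from scipy.spatial.transform import Rotation as Rn
# rows from current measured pose to world target (x,y,z,yaw of tool x) in n rows, tool axes at row start
def plan(x,y,z,yaw,n):
    s=arm.get_state(); p=np.array(s["eef_pos"]); M=Rn.from_quat(s["tcp_rot"]).as_matrix(); y0=np.arctan2(M[1,0],M[0,0])
    d=(np.array([x,y,z])-p)/n; dy=(yaw-y0)/n; print("yaw0",y0,"tot",np.array([x,y,z])-p,yaw-y0)
    for i in range(n):
        a=y0+i*dy; tx=np.array([np.cos(a),np.sin(a),0]); ty=np.array([np.sin(a),-np.cos(a),0])
        print([round(d@tx,1),round(d@ty,1),round(-d[2],1)],round(-dy,4))
E
python3 - <<'E'
from meas import *
from plan import plan
for n in("top","side"):
    f=grab_frame(n); P=cloud(f)
    q=P[(P[:,2]>80)&(P[:,2]<420)&(P[:,0]>250)&(P[:,0]<800)&(P[:,1]>-600)&(P[:,1]<350)]
    h,xe,ye=np.histogram2d(q[:,0],q[:,1],bins=[range(250,801,50),range(-600,351,50)]); 
    for i,j in zip(*np.nonzero(h>5)):
        k=q[(q[:,0]>=xe[i])&(q[:,0]<xe[i+1])&(q[:,1]>=ye[j])&(q[:,1]<ye[j+1])]; print(n,xe[i],ye[j],int(h[i,j]),np.round(k[:,2].min()),np.round(k[:,2].max()))
    Q=[]
    for l in("saucer","cup"):
        r=finder.trace(l,f)[0]; Q.append(r["region"])
    E=edge(f,(Q[0]|Q[1]),15); c0=np.array([548,-63]); 
    print(n,[ (np.round(a,1),round(b,2)) for a,b in [fitc(E,r,c0) for r in(57.5,58,59)]], E.min(0)[:2],E.max(0)[:2])
plan(548,-165,150,1.578,20)
E
```

```text
top 250 -100 42 318.0 418.0
top 250 -50 104 193.0 419.0
top 250 0 123 163.0 419.0
top 250 50 8 167.0 236.0
top 700 50 20 239.0 298.0
top 700 150 32 217.0 277.0
top 750 -250 23 81.0 97.0
top 750 -200 18 81.0 94.0
top 750 50 63 80.0 262.0
top 750 100 155 81.0 270.0
top [(array([546.9, -63.1]), np.float64(1.55)), (array([546.8, -63.1]), np.float64(1.56)), (array([546.6, -63.2]), np.float64(1.58))] [ 492.96718679 -118.44058661] [603.39735997  -5.64606029]
side 250 -200 8 416.0 420.0
side 250 -150 842 322.0 420.0
side 250 -100 987 225.0 420.0
side 250 -50 1012 141.0 420.0
side 250 0 661 131.0 413.0
side 250 50 58 140.0 248.0
side [(array([547.5, -59.3]), np.float64(7.86)), (array([547.5, -58.7]), np.float64(7.73)), (array([547.6, -57.6]), np.float64(7.51))] [ 491.98501692 -118.71822805] [602.26214072  22.69479743]
yaw0 0.2997914893783823 tot [363.39494745 432.14619235 -64.67267542] 1.2782085106216177
[np.float64(23.7), np.float64(-15.3), np.float64(3.2)] -0.0639
[np.float64(24.7), np.float64(-13.7), np.float64(3.2)] -0.0639
[np.float64(25.5), np.float64(-12.1), np.float64(3.2)] -0.0639
[n
[... 346 characters left out ...]
np.float64(3.2)] -0.0639
[np.float64(28.2), np.float64(0.1), np.float64(3.2)] -0.0639
[np.float64(28.2), np.float64(1.9), np.float64(3.2)] -0.0639
[np.float64(28.0), np.float64(3.7), np.float64(3.2)] -0.0639
[np.float64(27.7), np.float64(5.5), np.float64(3.2)] -0.0639
[np.float64(27.3), np.float64(7.2), np.float64(3.2)] -0.0639
[np.float64(26.8), np.float64(9.0), np.float64(3.2)] -0.0639
[np.float64(26.1), np.float64(10.7), np.float64(3.2)] -0.0639
[np.float64(25.4), np.float64(12.3), np.float64(3.2)] -0.0639
[np.float64(24.6), np.float64(13.9), np.float64(3.2)] -0.0639
[np.float64(23.6), np.float64(15.4), np.float64(3.2)] -0.0639
[np.float64(22.6), np.float64(16.9), np.float64(3.2)] -0.0639
```

Run:
```python
from h import *
f=grab_frame("side"); R,t=cam(f)
for u,v in((320,10),(420,10),(360,200),(300,370),(390,370)):
    Z=f["range_z"][v,u]; print(u,v,Z,np.round(R.T@(np.array([(u-f["cx"])/f["fx"]*Z,(v-f["cy"])/f["fy"]*Z,Z])-t)))
```

```text
320 10 218.06647 [ 659. -453.  682.]
420 10 0.0 [ 653. -686.  750.]
360 200 0.0 [ 653. -686.  750.]
300 370 93.97829 [ 659. -643.  657.]
390 370 0.0 [ 653. -686.  750.]
```

Call:
{"op": "arm_command", "data": {"increments": [[63,[23.7,-15.3,3],-0.064],[63,[24.7,-13.7,3],-0.064],[63,[25.5,-12.1,3],-0.064],[63,[26.2,-10.5,3],-0.064],[63,[26.8,-8.8,3],-0.064],[63,[27.3,-7,3],-0.064],[63,[27.7,-5.3,3],-0.064],[63,[28,-3.5,3],-0.064]]}}

```text
clock: 2.52
eef_pos: [330.5, -423.2, 190.6]
tcp_rot: [0.918, 0.396, 0.0, 0.0]
ft_force: [0.0, -0.4, -0.2]
finger_gap: 60.3
gripper_force: 0.0
```

Call:
{"op": "arm_command", "data": {"increments": [[63,[28.2,-1.7,3],-0.064],[63,[28.2,0.1,3],-0.064],[63,[28.2,1.9,3],-0.064],[63,[28,3.7,3],-0.064],[63,[27.7,5.5,3],-0.064],[63,[27.3,7.2,3],-0.064],[63,[26.8,9,3],-0.064],[63,[26.1,10.7,3],-0.064]]}}

```text
clock: 3.18
eef_pos: [475.9, -250.2, 166.6]
tcp_rot: [0.788, 0.616, 0.0, 0.0]
ft_force: [0.4, -0.9, -0.4]
finger_gap: 59.9
gripper_force: 0.0
```

Run:
```python
from plan import *
plan(547,-160,80,1.578,6)
```

```text
yaw0 1.3269483704722025 tot [ 71.08051942  90.16386805 -86.62371072] 0.2510516295277976
[np.float64(17.4), np.float64(7.9), np.float64(14.4)] -0.0418
[np.float64(17.1), np.float64(8.6), np.float64(14.4)] -0.0418
[np.float64(16.7), np.float64(9.3), np.float64(14.4)] -0.0418
[np.float64(16.3), np.float64(10.0), np.float64(14.4)] -0.0418
[np.float64(15.9), np.float64(10.7), np.float64(14.4)] -0.0418
[np.float64(15.4), np.float64(11.3), np.float64(14.4)] -0.0418
```

Call:
{"op": "arm_command", "data": {"increments": [[63,[17.4,7.9,14],-0.042],[63,[17.1,8.6,14],-0.042],[63,[16.7,9.3,14],-0.042],[63,[16.3,10,14],-0.042],[63,[15.9,10.7,14],-0.042],[63,[15.4,11.3,14],-0.042],[63,[0,0,0],0],[63,[0,0,0],0]]}}

```text
clock: 3.85
eef_pos: [546.5, -160.9, 82.1]
tcp_rot: [0.705, 0.709, -0.0, -0.001]
ft_force: [0.3, -0.9, 0.0]
finger_gap: 59.7
gripper_force: 0.0
```

Run:
```python
from plan import *
plan(547,-150,6,1.578,1)
```

```text
yaw0 1.576774373751926 tot [  0.51143341  10.87016871 -76.11004992] 0.0012256262480740965
[np.float64(10.9), np.float64(0.6), np.float64(76.1)] -0.0012
```

Call:
{"op": "arm_command", "data": {"increments": [[63,[0,0.5,15],0],[63,[0,0,15],0],[63,[0,0,15],0],[63,[0,0,15],0],[63,[0,0,10],0],[63,[5,0,6],0],[63,[5,0,0],0],[63,[0,0,0],0]]}}

```text
clock: 4.52
eef_pos: [546.9, -150.9, 7.1]
tcp_rot: [0.705, 0.709, -0.0, -0.0]
ft_force: [0.0, -0.3, 0.1]
finger_gap: 59.8
gripper_force: 0.0
```

Run:
```python
from h import *
s=arm.get_state(); print(s["eef_pos"],s["ft_force"])
for n in("side",):
    f=grab_frame(n); cv2.imwrite(f"pics/{n}1.png",cv2.resize(f["img"][120:384,100:420,::-1],None,fx=2,fy=2,interpolation=3))
```

```text
[ 546.85006689 -150.86172104    7.07032512] [ 0.03194672 -0.294716    0.14054249]
```

View pics/side1.png

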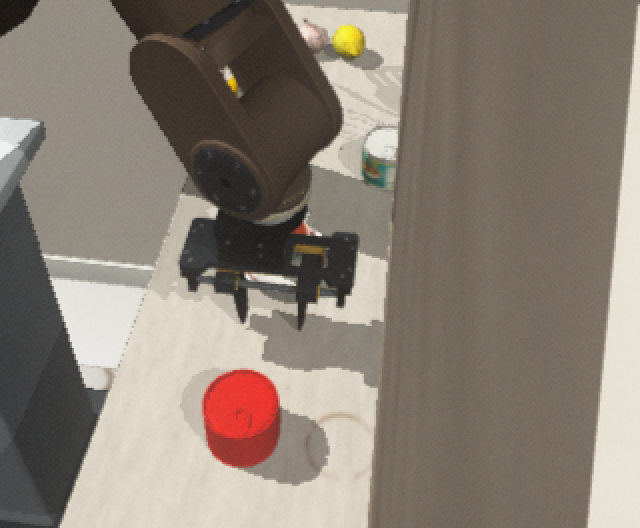

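Call:
{"op": "arm_command", "data": {"increments": [[63,[8,0,1],0],[63,[6,0,0],0],[63,[4,0,0],0],[63,[3,0,0],0],[63,[3,0,0],0],[63,[3,0,0],0],[63,[4,0,0],0],[63,[4,0,0],0]]}}

```text
clock: 5.23
eef_pos: [546.9, -116.3, 5.7]
tcp_rot: [0.705, 0.709, -0.0, 0.0]
ft_force: [-0.8, -1.4, -1.3]
finger_gap: 59.9
gripper_force: 0.6
```

Call:
{"op": "arm_command", "data": {"increments": [[63,[4,1,0],0],[63,[5,1,0],0],[63,[5,1,0],0],[63,[5,1,0],0],[63,[5,1,0],0],[63,[5,1,0],0],[63,[4,1,0],0],[63,[3,1,0],0]]}}

```text
clock: 5.9
eef_pos: [554.6, -79.9, 5.6]
tcp_rot: [0.705, 0.709, -0.0, -0.0]
ft_force: [-0.4, -2.6, 0.9]
finger_gap: 59.9
gripper_force: 0.7
```

```bash
cat > look.py <<'E'
from meas import *
import sys
k=sys.argv[1]; s=arm.get_state(); T=np.array(s["eef_pos"]); print("tcp",np.round(T,1),np.round(s["ft_force"],1))
f=grab_frame("top"); cv2.imwrite(f"pics/t{k}.png",cv2.resize(f["img"][140:270,180:340,::-1],None,fx=4,fy=4,interpolation=3))
P=cloud(f); c0=T[:2]+[0,60]
d=np.hypot(P[:,0]-c0[0],P[:,1]-c0[1])
q=P[(d<72)&(P[:,2]>9)&(P[:,2]<22)&(d>35)&(P[:,1]>T[1]+12)]
print("n",len(q), np.round(np.percentile(q,[1,99],axis=0),1) if len(q)>9 else "")
for l in("saucer","cup"):
    for r in finder.trace(l,f)[:1]:
        E=edge(f,r["region"],15 if l=="saucer" else 57); print(l,round(r["conf"],2),np.round(E.min(0)[:2]),np.round(E.max(0)[:2]),"fit",fitc(E,58 if l=="saucer" else 32.5,c0))
for l in("saucer","cup_middle"):
    for r in finder.mark_of(l,f)[:1]: print("mark",l,round(r["conf"],2),np.round(ray_z(f,r["location"],0 if l=="saucer" else 8),1))
E
python3 look.py 2
```

```text
tcp [554.6 -79.9   5.6] [-0.4 -2.6  0.9]
n 79 [[527.  -25.9   9.5]
 [610.   28.9  20.8]]
saucer 0.57 [583. -23.] [607.  21.] fit (array([547.79727358, -26.46103214]), np.float64(5.754167047742429))
cup 0.56 [546. -20.] [582.  35.] fit (array([541.77457385,  11.72786699]), np.float64(11.493297205706808))
mark saucer 0.53 [552.  -23.7   0. ]
mark cup_middle 0.41 [554.5 -12.3   8. ]
```

View pics/t2.png

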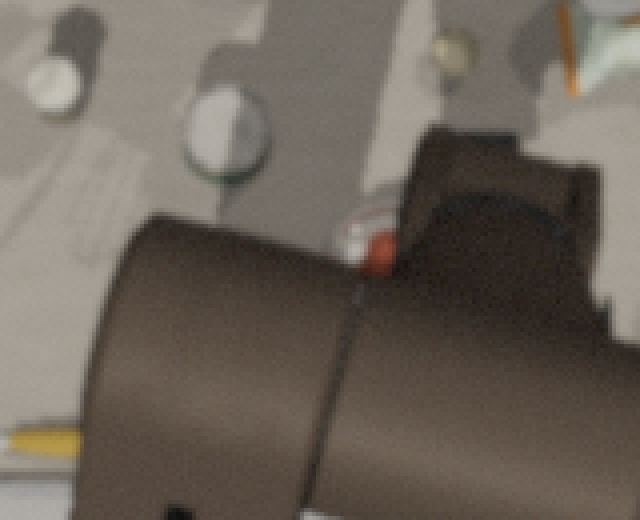

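Call:
{"op": "arm_command", "data": {"increments": [[63,[3,1,0],0],[63,[4,1.3,0],0],[63,[4,1.4,0],0],[63,[4,1.4,0],0],[63,[4,1.4,0],0],[63,[4,1.3,0],0],[63,[4,1,0],0],[63,[4,0.4,0],0]]}}

```text
clock: 6.82
eef_pos: [563.8, -49.0, 5.6]
tcp_rot: [0.705, 0.709, 0.0, 0.0]
ft_force: [0.4, -0.2, -0.5]
finger_gap: 60.2
gripper_force: 0.6
```

Call:
{"op": "arm_command", "data": {"increments": [[63,[4,0,0],0],[63,[4,0,0],0],[63,[4,0,0],0],[63,[3,0,0],0],[63,[2,0,0],0],[63,[1,0,0],0],[63,[0,0,0],0],[63,[0,0,0],0]]}}

```text
clock: 7.48
eef_pos: [563.5, -31.4, 5.6]
tcp_rot: [0.705, 0.709, -0.0, -0.0]
ft_force: [1.0, 0.5, 0.5]
finger_gap: 59.7
gripper_force: 0.0
```

```bash
python3 look.py 3
python3 - <<'E'
from h import *
f=grab_frame("side"); a=cv2.resize(f["img"][150:290,170:330,::-1],None,fx=2.5,fy=2.5,interpolation=3); b=cv2.imread("pics/t3.png"); b=cv2.resize(b,(400,325))
o=np.zeros((350,800,3),np.uint8); o[:350,:400]=a; o[:325,400:]=b; cv2.imwrite("pics/c3.png",o)
for l in("saucer","cup"):
    for r in finder.trace(l,f)[:1]:
        P=cloud(f,r["region"]); print(l,r["conf"],np.round(np.percentile(P,[2,98],axis=0)))
E
```

```text
tcp [563.5 -31.4   5.6] [1.  0.5 0.5]
n 115 [[546.1  34.    9.2]
 [617.7  90.2  21.6]]
saucer 0.44 [590.  34.] [617.  74.] fit (array([556.25711127,  28.13989582]), np.float64(8.013183101336066))
cup 0.68 [543.  35.] [589.  80.] fit (array([560.21297501,  27.90350057]), np.float64(11.700029772943733))
mark saucer 0.57 [559.3  25.1   0. ]
mark cup_middle 0.5 [559.5  28.    8. ]
saucer 0.56 [[535. -27.   4.]
 [588.  16.  17.]]
cup 0.58 [[541.  -5.  20.]
 [585.  11.  57.]]
```

View pics/c3.png

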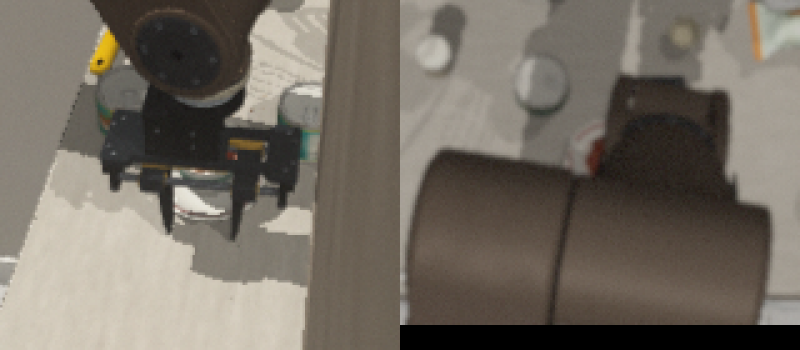

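Call:
{"op": "arm_command", "data": {"increments": [[63,[-4,0,0],0],[63,[-10,0,0],0],[63,[-20,0,0],0],[63,[-25,0,0],0],[63,[-25,0,0],0],[63,[-25,0,0],0],[63,[-10,0,0],0],[63,[0,0,0],0]]}}

```text
clock: 8.55
eef_pos: [564.0, -153.0, 5.6]
tcp_rot: [0.706, 0.708, 0.0, 0.0]
ft_force: [-0.4, -0.2, 0.1]
finger_gap: 60.1
gripper_force: 0.0
```

Run:
```python
from meas import *
s=arm.get_state(); print(s["clock"],np.round(s["eef_pos"],1))
for n in("top","side"):
    f=grab_frame(n); cv2.imwrite(f"pics/{n}4.png",cv2.resize(f["img"][140:290,170:340,::-1],None,fx=4,fy=4,interpolation=3))
    P=cloud(f)
    S=finder.trace("saucer",f)[0]; C=finder.trace("cup",f)[0]
    for l,m,z in(("s",S["region"],15),("s+c",S["region"]|C["region"],15)):
        E=edge(f,m,z); print(n,l,np.round(E.min(0)[:2]),np.round(E.max(0)[:2]),fitc(E,58,[563,29]))
    q=P[(np.hypot(P[:,0]-563,P[:,1]-29)<75)&(P[:,2]>11)&(P[:,2]<21)]; print(np.percentile(q,[1,99],axis=0).round())
    q=P[(np.hypot(P[:,0]-563,P[:,1]-29)<75)&(P[:,2]>48)&(P[:,2]<66)]; print("cup",np.percentile(q,[1,99],axis=0).round(),q.mean(0).round())
    for l in("tin_near","tin_far"):
        for r in finder.trace(l,f)[:2]:
            q=cloud(f,r["region"]); q=q[(q[:,2]>50)&(q[:,2]<64)]; print(l,np.round(r["location"]),np.round(cv2.minEnclosingCircle(q[:,:2].astype(np.float32))[0],1))
```

```text
8.55 [ 564.  -153.     5.6]Traceback (most recent call last):
  File "<stdin>", line 6, in <module>
IndexError: list index out of range
```

View pics/top4.png

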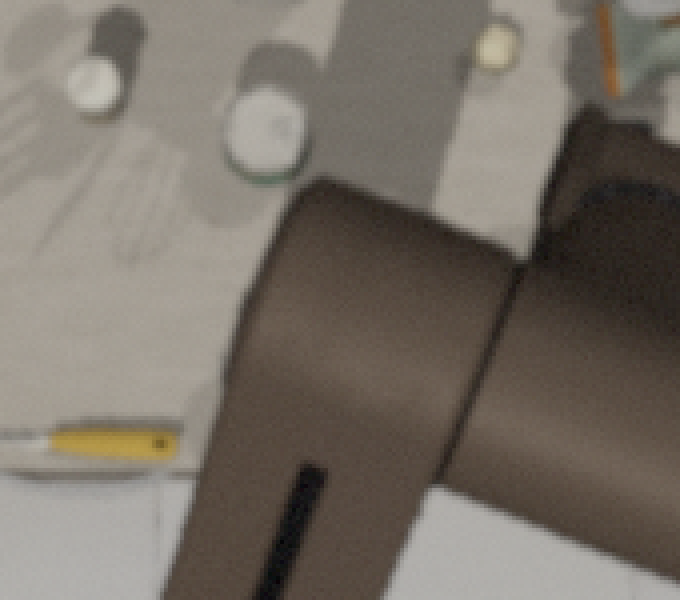

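Run:
```python
from meas import *
f=grab_frame("side"); cv2.imwrite("pics/side4.png",cv2.resize(f["img"][120:320,130:330,::-1],None,fx=3,fy=3,interpolation=3))
P=cloud(f); d=np.hypot(P[:,0]-563,P[:,1]-29)
for z0,z1 in((11,21),(48,66)):
    q=P[(d<75)&(P[:,2]>z0)&(P[:,2]<z1)]; print(len(q),np.percentile(q,[1,99],axis=0).round() if len(q)>3 else "")
for l in("saucer","cup","tin_near","tin_far"):
    for r in finder.trace(l,f)[:2]: q=cloud(f,r["region"]); print(l,r["conf"],np.round(r["location"]),np.percentile(q,[2,98],axis=0).round())
```

```text
128 [[578. -25.  11.]
 [620.  76.  19.]]
7 [[591.  18.  50.]
 [593.  36.  57.]]
saucer 0.69 [269. 224.] [[585. -21.   4.]
 [617.  71.  17.]]
tin_far 0.93 [291. 197.] [[631.  78.   7.]
 [671. 149.  57.]]
```

View pics/side4.png

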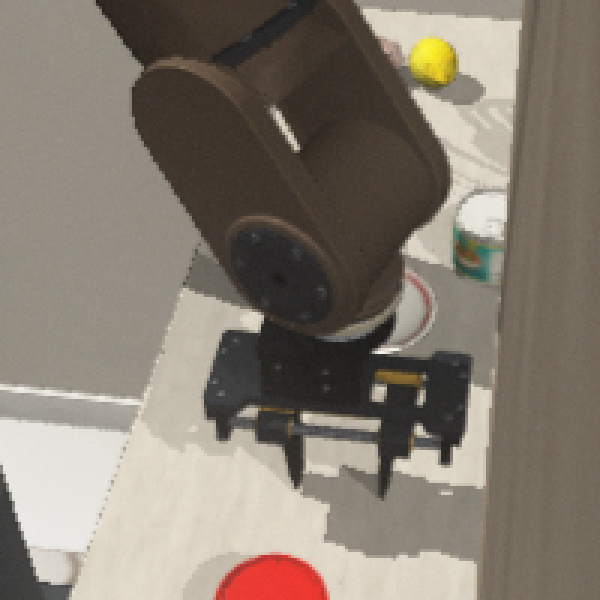

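Run:
```python
from meas import *
f=grab_frame("side"); r=finder.trace("saucer",f)[0]; E=edge(f,r["region"],16)
print(np.round(E[::4,:2]).astype(int).tolist())
o=E[E[:,0]>600]; o2=E[np.hypot(E[:,0]-563,E[:,1]-28)>53]
for q in(o,o2): print(len(q),fitc(q,58,[563,28]))
P=cloud(f); d=np.hypot(P[:,0]-563,P[:,1]-28); q=P[(d<70)&(P[:,2]>13)&(P[:,2]<21)&(P[:,0]>575)]
a=np.arctan2(q[:,1]-28,q[:,0]-563); 
b=[q[(a>t)&(a<=t+.12)] for t in np.arange(-1.2,1.2,.12)]; e=np.array([k[np.argmax(np.hypot(k[:,0]-563,k[:,1]-28))] for k in b if len(k)]); print(fitc(e,58,[563,28]), len(e), e[:,0].max())
```

```text
[[598, 68], [594, 52], [593, 37], [590, 22], [591, 8], [588, -7], [585, -21], [595, -20], [604, -11], [612, 4], [616, 18], [617, 33], [613, 47], [607, 62]]
24 (array([559.35043624,  26.41101271]), np.float64(0.8218419015658954))
28 (array([559.51833276,  27.69806953]), np.float64(1.0259097034158224))
(array([561.82376567,  27.56466221]), np.float64(0.8938823880196328)) 19 620.5217141450153
```

Call:
{"op": "arm_command", "data": {"increments": [[63,[10,0.5,0],0],[63,[20,0.5,0],0],[63,[25,0.5,0],0],[63,[25,0.5,0],0],[63,[18,0,0],0],[63,[10,0,0],0],[63,[4,0,0],0],[63,[3,0,0],0]]}}

```text
clock: 9.67
eef_pos: [565.6, -34.8, 5.7]
tcp_rot: [0.705, 0.709, 0.0, 0.0]
ft_force: [0.5, -0.5, 0.5]
finger_gap: 60.1
gripper_force: 0.0
```

Call:
{"op": "arm_command", "data": {"increments": [[63,[3,0,0],0],[63,[3,0,0],0],[63,[4,0,0],0],[63,[4,0,0],0],[63,[4,0,0],0],[63,[4,0,0],0],[63,[4,0,0],0],[63,[4,0,0],0]]}}

```text
clock: 10.33
eef_pos: [565.4, -5.0, 5.6]
tcp_rot: [0.705, 0.709, -0.0, 0.0]
ft_force: [-0.4, -1.7, -0.6]
finger_gap: 59.8
gripper_force: 0.6
```

Call:
{"op": "arm_command", "data": {"increments": [[63,[4,0,0],0],[63,[3,0,0],0],[63,[3,0,0],0],[63,[2,0,0],0],[63,[1,0,0],0],[63,[1,0,0],0],[63,[0,0,0],0],[63,[0,0,0],0]]}}

```text
clock: 11.0
eef_pos: [565.3, 8.6, 5.6]
tcp_rot: [0.705, 0.709, -0.0, -0.0]
ft_force: [-0.5, -0.3, 0.5]
finger_gap: 59.8
gripper_force: 0.1
```

Run:
```python
from meas import *
s=arm.get_state(); T=np.array(s["eef_pos"]); print(s["clock"],np.round(T,1)); c=T[:2]+[0,60]
o=np.zeros((420,800,3),np.uint8)
for i,(n,w) in enumerate((("top",(140,200)),("side",(150,180)))):
    f=grab_frame(n); o[:420,i*400:i*400+400]=cv2.resize(f["img"][w[0]:w[0]+126,w[1]:w[1]+120,::-1],(400,420),interpolation=3)
    P=cloud(f); v=P-np.r_[c,0]; rr=np.hypot(v[:,0],v[:,1]); m=(rr<66)&(rr>45)&(P[:,2]>13)&(P[:,2]<22)&(P[:,1]>T[1]+14)
    q=P[m]; a=np.arctan2(q[:,1]-c[1],q[:,0]-c[0]); e=[]
    for t in np.arange(-3.2,3.2,.12):
        k=q[(a>t)&(a<=t+.12)]
        if len(k): e.append(k[np.argmax(np.hypot(*(k[:,:2]-c).T))])
    e=np.array(e); print(n,len(q),len(e)); 
    if len(e)>4: print(fitc(e,58,c), e[:,0].min(), e[:,0].max())
    for r in finder.trace("saucer",f)[:1]:
        E=edge(f,r["region"],16); E=E[np.hypot(*(E[:,:2]-c).T)>52]; print("contour",r["conf"],len(E),fitc(E,57,c) if len(E)>4 else"")
cv2.imwrite("pics/c5.png",o)
```

```text
11.0 [565.3   8.6   5.6]
top 65 16
(array([563.35702236,  64.57090176]), np.float64(2.079515561256335)) 538.7566605795721 619.5719269882939
side 29 11
(array([565.54239229,  72.65593982]), np.float64(2.24535969481207)) 539.8708798820217 621.566094854941
contour 0.83 23 (array([567.82021165,  68.57734429]), np.float64(1.477120696653328))
```

View pics/c5.png

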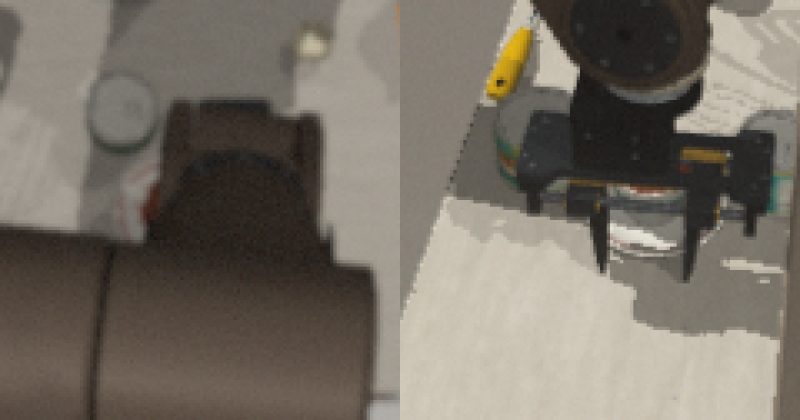

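Call:
{"op": "arm_command", "data": {"increments": [[63,[2,-0.2,0],0],[63,[3,-0.2,0],0],[63,[3,0,0],0],[63,[3,0,0],0],[63,[3,0,0],0],[63,[3,0,0],0],[63,[3,0,0],0],[63,[3,0,0],0]]}}

```text
clock: 11.87
eef_pos: [564.8, 31.9, 5.6]
tcp_rot: [0.705, 0.709, -0.0, 0.0]
ft_force: [0.2, -1.8, 0.0]
finger_gap: 60.0
gripper_force: 0.5
```

Call:
{"op": "arm_command", "data": {"increments": [[63,[2,0,0],0],[63,[2,0,0],0],[63,[2,0,0],0],[63,[2,0,0],0],[63,[2,0,0],0],[63,[2,0,0],0],[63,[2,0,0],0],[63,[2,0,0],0]]}}

```text
clock: 12.53
eef_pos: [564.7, 47.8, 5.6]
tcp_rot: [0.705, 0.709, -0.0, 0.0]
ft_force: [-0.5, -1.3, 0.3]
finger_gap: 59.6
gripper_force: 0.6
```

Call:
{"op": "arm_command", "data": {"increments": [[63,[2,0,0],0],[63,[2,0,0],0],[63,[2,0,0],0],[63,[2,0,0],0],[63,[2,0,0],0],[63,[2,0,0],0],[63,[2,0,0],0],[63,[2,0,0],0]]}}

```text
clock: 13.2
eef_pos: [564.6, 63.8, 5.6]
tcp_rot: [0.705, 0.709, -0.0, 0.0]
ft_force: [0.3, -1.4, 0.2]
finger_gap: 59.9
gripper_force: 0.6
```

Call:
{"op": "arm_command", "data": {"increments": [[63,[2,0,0],0],[63,[2,0,0],0],[63,[2,0,0],0],[63,[3,0,0],0],[63,[3,0,0],0],[63,[3,0,0],0],[63,[4,0,0],0],[63,[4,0,0],0]]}}

```text
clock: 13.87
eef_pos: [564.5, 87.0, 5.6]
tcp_rot: [0.705, 0.709, -0.0, 0.0]
ft_force: [-0.5, -2.6, -0.9]
finger_gap: 60.1
gripper_force: 0.6
```

Call:
{"op": "arm_command", "data": {"increments": [[63,[4,0,0],0],[63,[5,0,0],0],[63,[5,0,0],0],[63,[5,0,0],0],[63,[5,0,0],0],[63,[5,0,0],0],[63,[5,0,0],0],[63,[5,0,0],0]]}}

```text
clock: 14.53
eef_pos: [564.3, 126.1, 5.6]
tcp_rot: [0.705, 0.709, -0.0, 0.0]
ft_force: [0.3, -0.7, -0.2]
finger_gap: 60.1
gripper_force: 0.6
```

Call:
{"op": "arm_command", "data": {"increments": [[63,[5,0,0],0],[63,[5,0,0],0],[63,[5,0,0],0],[63,[5,0,0],0],[63,[5,0,0],0],[63,[5,0,0],0],[63,[4,0,0],0],[63,[4,0,0],0]]}}

```text
clock: 15.2
eef_pos: [564.1, 164.0, 5.6]
tcp_rot: [0.705, 0.709, -0.0, 0.0]
ft_force: [0.2, -2.3, 0.4]
finger_gap: 60.0
gripper_force: 0.6
```

Call:
{"op": "arm_command", "data": {"increments": [[63,[4,0,0],0],[63,[4,0,0],0],[63,[4,0,0],0],[63,[3,0,0],0],[63,[3,0,0],0],[63,[2,0,0],0],[63,[1,0,0],0],[63,[0,0,0],0]]}}

```text
clock: 15.87
eef_pos: [564.0, 184.8, 5.6]
tcp_rot: [0.705, 0.709, -0.0, 0.0]
ft_force: [0.9, -0.4, 0.2]
finger_gap: 60.0
gripper_force: 0.1
```

```bash
python3 look.py 6
```

```text
tcp [564.  184.8   5.6] [ 0.9 -0.4  0.2]
n 30 [[536.6 289.    9.8]
 [581.2 300.   20.1]]
```

Call:
{"op": "arm_command", "data": {"increments": [[63,[-3,0,0],0],[63,[-10,0,0],0],[63,[-20,0,0],0],[63,[-25,0,0],0],[63,[-25,0,0],0],[63,[-25,0,0],0],[63,[-20,0,-5],0],[63,[-10,0,-20],0]]}}

```text
clock: 16.78
eef_pos: [563.3, 43.6, 28.7]
tcp_rot: [0.706, 0.708, -0.002, -0.001]
ft_force: [-1.1, 0.3, 0.1]
finger_gap: 60.0
gripper_force: 0.0
```

Call:
{"op": "arm_command", "data": {"increments": [[63,[0,0,-30],0],[63,[0,0,-35],0],[63,[-20,0,-35],0],[63,[-30,0,-20],0],[63,[-35,0,0],0],[63,[-35,0,0],0],[63,[-30,0,0],0],[63,[0,0,0],0]]}}

```text
clock: 17.45
eef_pos: [565.2, -108.6, 150.8]
tcp_rot: [0.707, 0.708, -0.0, 0.001]
ft_force: [-0.4, -0.8, -0.1]
finger_gap: 60.0
gripper_force: 0.0
```

Run:
```python
from meas import *
s=arm.get_state(); print(s["clock"],np.round(s["eef_pos"],1)); c=np.array([562.5,244])
o=np.zeros((400,800,3),np.uint8)
for i,(n,w) in enumerate((("top",(130,130)),("side",(100,180)))):
    f=grab_frame(n); o[:,i*400:i*400+400]=cv2.resize(f["img"][w[0]:w[0]+150,w[1]:w[1]+150,::-1],(400,400),interpolation=3)
    for l in("saucer","cup_middle"):
        for r in finder.mark_of(l,f)[:1]: print(n,l,round(r["conf"],2),np.round(ray_z(f,r["location"],0 if l=="saucer" else 8),1))
    for r in finder.trace("saucer",f)[:1]:
        E=edge(f,r["region"],16); print(r["conf"],E.min(0).round(),E.max(0).round(),fitc(E,57.5,c))
    P=cloud(f); q=P[(np.hypot(*(P[:,:2]-c).T)<60)&(P[:,2]>48)&(P[:,2]<66)]; print("cup",len(q),np.percentile(q,[1,99],axis=0).round() if len(q)>3 else "")
cv2.imwrite("pics/c7.png",o)
```

```text
17.45 [ 565.2 -108.6  150.8]
top saucer 0.57 [563.4 239.6   0. ]
top cup_middle 0.74 [554.4 235.5   8. ]
0.77 [509. 187.  16.] [620. 303.  16.] (array([563.79779385, 243.75472677]), np.float64(10.676616556168662))
cup 109 [[529. 212.  50.]
 [592. 293.  65.]]
side saucer 0.64 [562.  246.6   0. ]
side cup_middle 0.63 [406.8 276.2   8. ]
cup 73 [[552. 212.  48.]
 [594. 287.  56.]]
```

View pics/c7.png

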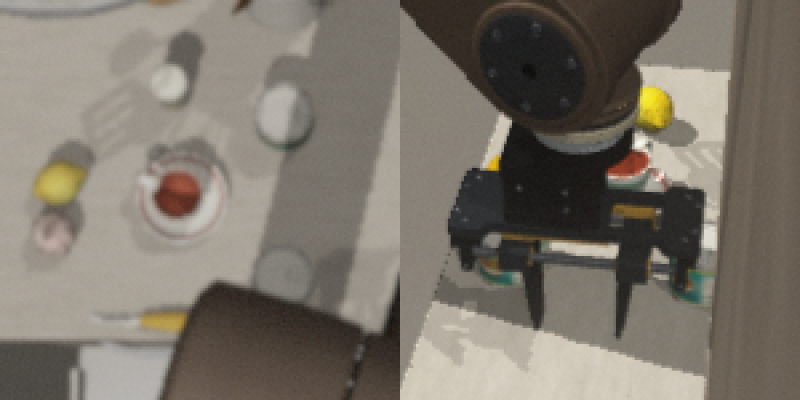

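The top view (left half, around pixel 180,195) shows the saucer past both tins and in line with the gap. The cup is upright in it and the lemon and garlic are untouched.

```bash
python3 -c "
from bench import ticket
print(ticket.hand_in())"
```

```text
the job is handed in; nothing more can be done
None
```

The job is handed in (no verdict was returned): the saucer went through the gap with the cup standing in it, and its centre now lies about 128 mm past the tins' line and within a few mm of the gap's middle line, with the arm clear of everything.

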